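# Lock the hand scanner away in the stockroom drawer unit

### The job

Lock the hand scanner away for the night: lay it gently in the drawer that stands open, slide that drawer fully shut, and only then turn the lock knob on top of the same unit clockwise (seen from above) as far as it will go. Leave the twin unit beside it locked and shut, and do not shift or knock over the carton, the bottle or the tape dispenser.

Things in the scene. Friction and masses are not known exactly. Their poses are not given: they have to be found in the camera images.
- scanner: Pistol-shaped hand scanner lying on its side, 118 x 100 x 38 mm, 0.25 kg or so. Origin: centre of the underside of its bounding box. Barrel (grey): 118 mm along its x (window at +x), 40 mm wide, at y -50 to -10 mm, 38 mm high. Pistol grip (black): sticks out sideways to y +50 mm, 32 mm wide, at x -50 to -18 mm, 3 to 35 mm high. z up.
- scanner_mid (a point): Centre of the scanner's bounding box, 19 mm above its underside; axes as the scanner's.
- scanner_barrel (a point): Middle of the barrel just ahead of the pistol grip, 19 mm above the underside, at x +8, y -30 mm in the scanner's frame: a good place to grip across the 40 mm barrel.
- unit: The grey steel drawer unit whose drawer stands open: 260 deep (x) x 200 wide (y) x 100 mm high, fixed, on a 5 mm mat, so its top is 105 mm above the table. Origin: centre of its underside; front faces its -x, towards the robot; front plane at x -130 mm. It stands at the left or the right of its twin.
- unit_drawer0 (a joint): How far the open drawer is out, m: 0 fully shut (end stop), starts 0.15 to 0.172, opens towards the unit's -x.
- unit_floor (a point): Centre of that drawer's inner floor, moves with it; x points into the unit, z up. Inside: 215 mm along x (+-107), 158 mm along y (+-79), side walls 6 mm thick, 56 mm high. Only the front part, from x -107 mm for (joint value - 6 mm), is out of the unit and open above. Front panel 15 mm thick, 194 mm wide, top 92 mm above the table.
- unit_drawer0_handle (a point): Middle of that drawer's handle: a horizontal round bar about 10 mm thick and 100 mm long along the unit's y, 35 mm in front of the front panel; moves with the drawer.
- lock (a joint): Angle of the lock knob on the unit whose drawer is open, rad: grows as it turns clockwise seen from above; 0 fully unlocked, 2.5 fully locked (end stop); starts 0.1 to 0.9.
- lock_grip (a point): On that knob's vertical axis, at the height to grip. Black knob: 60 mm disc with an upright bar grip, 57 mm long (along the point's x, turns with the knob), 14 mm thick, top 7 mm above this point, base plate 31 mm below it. White mark on the bar at the point's -x, pointing to the unit's front at joint value 0. The axis is on the unit's centre line, 45 mm behind its front plane.
- twin: The other drawer unit, same as the first, shut and locked. Origin: centre of its underside.
- twin_drawer0 (a joint): Twin's drawer, m: 0 shut. To be left alone.
- twin_lock (a joint): Twin's lock knob, rad, 2.5 locked. To be left alone.
- twin_lock_grip (a point): Grip point of the twin's lock knob.
- carton: Bystander: small cardboard carton, 75 x 95 x 105 mm high, standing on the table in front of the twin. Origin: centre of its underside.
- bottle: Bystander: white plastic bottle, 60 mm in diameter, 170 mm high, standing on top of the twin, behind its knob. Origin: centre of its underside.
- dispenser: Bystander: desk tape dispenser, 140 x 55 mm and 97 mm high, standing on the table at the side away from the scanner. Origin: centre of its underside.
Mind the look-alikes: they are no part of the job. What is shaped like the scanner but orange is not meant.

How it is judged:
By the outcome, as a careful person would: the job done as asked, in the order asked, and still so for the second after the job is handed in, with the robot touching nothing.
It also fails if it takes over 69 s, if anything falls off the work surface, if the arm or the gripper's body presses on something with over 40 N, if the wrist force passes 120 N, or if a joint passes its speed limit or range.

### The arm

A 6-joint arm with a two-finger parallel gripper is mounted at the origin on the work surface. World frame = base frame: x ahead of the robot, y to its left, z up, the work surface at z = 0. Lengths are in m, angles in rad, forces in N, time in s.
With the tool pointing down it reaches from about 0.35 to 0.975 m from the base axis. Payload 4.9 kg.
Tool frame: the origin (TCP) lies at the very end of the fingers, on their centre line; the grasp point (between the pads) lies 19 mm behind it; z points along the fingers, y is the direction in which the jaws open and shut (so a half turn about z gives the same grasp; the last joint's range is limited). The gripper opens to 85 mm and grips with 20 to 120 N. Pads are 22 mm wide; open, the fingers measure 114 mm over their backs; the gripper's body (76 mm by 85 mm) begins 54 mm behind the grasp point. The pads swing forward as they close: fully open they stand 13 mm farther back than shut.
Start: joints at [1.202, 0.053, 1.613, -0, 1.476, -0.119], TCP at [0.154, 0.606, 0.231] pointing down, gripper open.
Joint ranges: [-3.01, 3.01], [-1.01, 2.22], [0.06, 2.58], [-1.02, 4.17], [0.09, 2.62], [-3.14, 3.14]. Speed limits (rad/s): [2.57, 2.57, 3.14, 3.14, 3.14, 3.14].

### API

Orientations are given as a unit quaternion [w, x, y, z].
In Python, from plant import state, eyes, job_done gives the robot as it stands.
- The arm moves only by the tool apply_moves, never from a script. Its argument "commands" is a list of rows, each an object with "linear": the shift along the tool's x, y, z in m, a list of three; "delta_rot": the turn, a rotation vector about the tool's x, y, z in degrees, a list of three; "fingers": the closure in counts, from 0 (fully open) to 255 (shut). In form: [{"linear": [x, y, z], "delta_rot": [wx, wy, wz], "fingers": fingers}, ...]. A call has exactly 8 rows; each row is the pose to reach, as a shift and turn from the pose commanded when the call began, along the tool's axes at that moment; what a row does not reach only later rows make up. A row lasts 1/10 s, in which the tool goes at most 50 mm and 8.59 degrees, less where a joint would pass 70% of its speed; a pose out of reach is approached as far as the arm can. A call with a gripper value outside its range is refused whole. The fingers move at their own pace and stop on an object; the grip force is fixed at half the most. Time passes only in rows, so rows that repeat a pose let the fingers close, or fill a call up. It gives the time, the measured TCP pose, the force and the opening at its end, in the units of the state.
- state(): the state, without advancing time (a new reading comes with each control period).
- eyes.grab_frame(name): name is "side" or "top"; returns the picture (400x640x3 uint8, red, green, blue); there is no depth.
- eyes.camera_params(name): a dict with "fx", "fy", "cx", "cy" (pixels), "position" and "rotation" of the camera in the world. Camera axes: x right, y down, z forward; pixel columns grow to the right and rows downward; lengths in m; the calibration is good to about 2 mm. A picture is of the moment at which its call begins. camera_params takes no time and is no camera call.
- job_done(): hands the job in, once; it reports no verdict.
The state is a dict: "time": time; "joint_pos": joint angles; "joint_vel": joint speeds; "joint_efforts": joint torques, N m; "tool_pos": TCP position; "tool_rot": TCP orientation; "contact_force": force on the tool from outside, world axes, zero at the start; "ft_torque": the same for the moment, N m; "gripper_width": opening from 0.0 (shut) to 1.0 (fully open).
Only numpy, scipy, OpenCV 4.12 (cv2) and the standard library are available. Lean on these libraries where they do the work, as an engineer would, in place of code of your own. Each camera call takes 0.05 s, during which the arm holds its last target.

## Working session

There is one attempt and no reset: what is moved stays moved. The work goes in short steps, Python scripts to look and compute and a tool call to move; the robot and the scene stay as the last step left them, time stands still between calls to the robot, and variables do not carry over. Pictures are saved under pics/ and viewed, and the job is handed in when it is done.

Besides the shell and the picture viewer there is one more tool, called after "Call:" as a command line: name --argument value ..., lists and objects as JSON in quotes. apply_moves: Moves the arm, as the interface text tells. Its arguments: {"type":"object","properties":{"commands":{"type":"array","items":{"type":"object","properties":{"linear":{"type":"array","items":{"type":"number"}},"delta_rot":{"type":"array","items":{"type":"number"}},"fingers":{"type":"number"}}}}},"required":["commands"]}

```bash
mkdir -p pics; ls
python3 - <<'E'
from plant import state, eyes
import cv2
s=state()
for k,v in s.items(): print(k,v)
for n in("side","top"):
    cv2.imwrite(f"pics/{n}0.png",eyes.grab_frame(n)[:,:,::-1]); print(n,eyes.camera_params(n))
E
```

```text
pics
time 0.0
joint_pos [ 1.20204459e+00  5.33586372e-02  1.61428992e+00  1.63458948e-05
  1.47603713e+00 -1.19023986e-01]
joint_vel [ 0.00104311  0.00056259 -0.00074956  0.00141299 -0.00198526  0.00105118]
joint_efforts [-2.35496473e-04 -3.93695605e+01 -3.70167160e+01 -2.11681827e-04
  6.94980263e-03 -9.62461087e-06]
tool_pos [0.15424319 0.60501703 0.23006438]
tool_rot [-2.60604976e-04  1.24540375e-01  9.92213989e-01 -1.01358325e-03]
contact_force [-0.07740027 -0.06462447 -0.48906389]
ft_torque [-0.00329179  0.01351922 -0.03884665]
gripper_width 1.0014550649772096
side {'fx': 367.9770081952938, 'fy': 367.9770081952938, 'cx': 315.5099957039121, 'cy': 205.43872655315937, 'position': array([ 0.0953758 , -0.55456171,  0.62150506]), 'rotation': array([-0.43119191,  0.83282693, -0.30306388,  0.16918961])}
top {'fx': 459.36881696397285, 'fy': 459.36881696397285, 'cx': 315.4513006778718, 'cy': 198.0985173811632, 'position': array([ 4.66594259e-01, -8.29931858e-04,  1.46184750e+00]), 'rotation': array([-0.02745622,  0.71330423, -0.70015782,  0.01490818])}
```

View pics/side0.png

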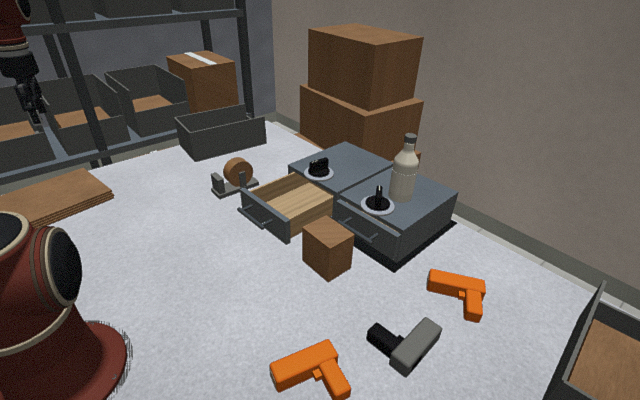

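View pics/top0.png

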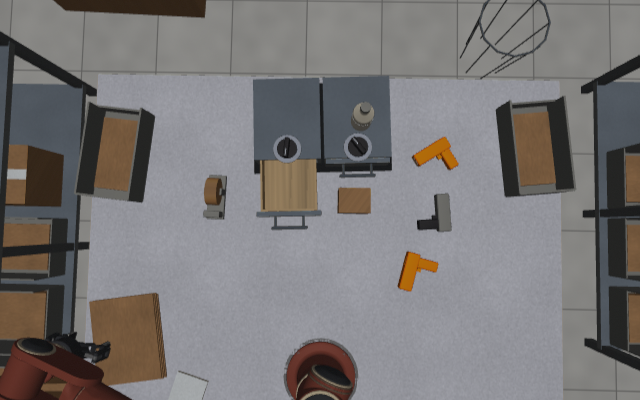

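Top view: the grey and black scanner is at about (438,213). Two orange look-alikes are at (436,152) and (415,270). The open drawer is at (289,187), with its unit's knob at (287,149). The twin knob is at (358,147), the carton at (354,200), the bottle at (362,115) and the dispenser at (215,197). The grey-barrelled one fits the description, so I'll enlarge it to confirm.

```bash
cat > h.py <<'E'
import numpy as np, cv2
from plant import state, eyes
from scipy.spatial.transform import Rotation as R
def rot(q): return R.from_quat([q[1],q[2],q[3],q[0]]).as_matrix()
def ray(n,u,v,z):
    c=eyes.camera_params(n); d=rot(c['rotation'])@np.array([(u-c['cx'])/c['fx'],(v-c['cy'])/c['fy'],1])
    p=c['position']; return p+d*(z-p[2])/d[2]
def proj(n,P):
    c=eyes.camera_params(n); q=rot(c['rotation']).T@(np.asarray(P)-c['position'])
    return np.array([c['fx']*q[0]/q[2]+c['cx'],c['fy']*q[1]/q[2]+c['cy']])
def crop(src,dst,x0,y0,w,h,k):
    im=cv2.imread(src)[y0:y0+h,x0:x0+w]; im=cv2.resize(im,None,fx=k,fy=k,interpolation=cv2.INTER_CUBIC)
    for i in range(0,w,10): cv2.putText(im,str(x0+i),(i*k,8),0,.3,(0,0,255),1); cv2.line(im,(i*k,10),(i*k,14),(0,0,255),1)
    for i in range(0,h,10): cv2.putText(im,str(y0+i),(0,i*k+3),0,.3,(0,0,255),1)
    cv2.imwrite(dst,im)
E
python3 - <<'E'
from h import *
crop("pics/top0.png","pics/c1.png",405,185,60,55,10)
crop("pics/top0.png","pics/c2.png",245,70,155,165,4)
E
```

```text
(no output)
```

View pics/c1.png

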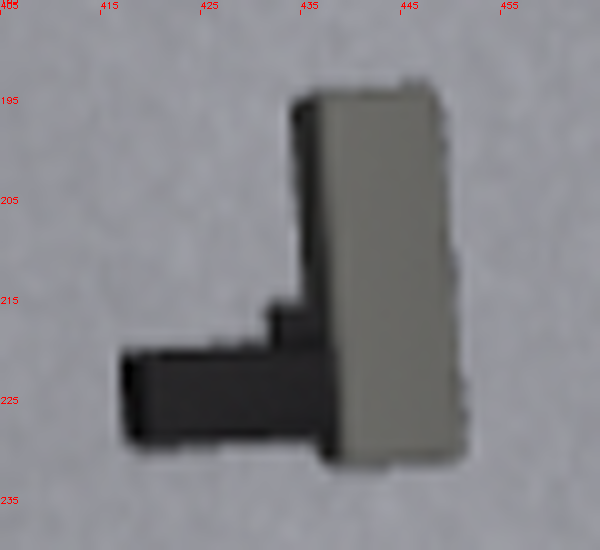

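View pics/c2.png

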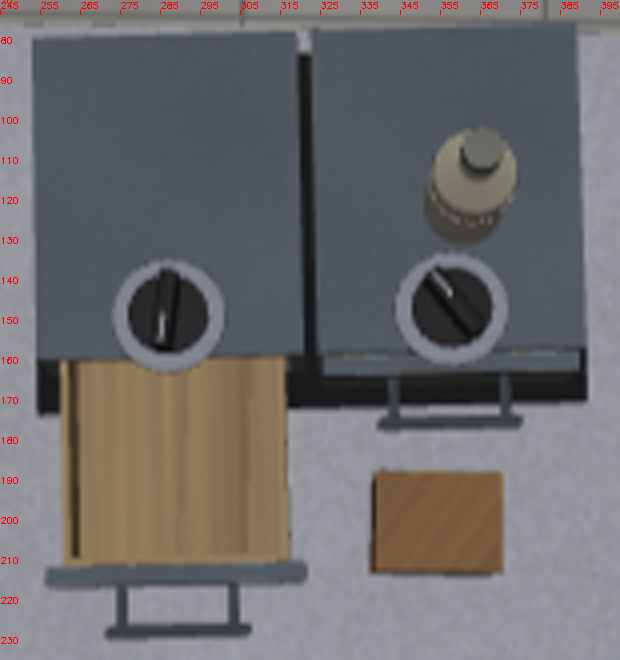

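Confirmed: grey barrel with a black grip pointing left. Its barrel top corners are at about (437,194), (448.5,193.5), (439.5,231) and (451.5,230.5). Next I'll measure everything.

Run:
```python
from h import *
np.set_printoptions(precision=4,suppress=True)
def show(l,pts,z):
    print(l)
    P=[ray('top',u,v,z) for u,v in pts]
    for p in P: print('  ',p)
    return P
P=show('scanner',[(437,194),(448.7,193.5),(439.2,231.2),(451.5,230.7)],.038)
print('mean',np.mean(P,0),'len',P[0]-P[2],P[1]-P[3])
show('unit top RL RR FR FL',[(253,79.5),(318.5,78),(321,159),(254.5,160)],.105)
show('twin top RL RR FR FL',[(323.5,77),(389,76),(391,157),(325,158.5)],.105)
show('knob disc ctr(z~.115)',[(287,149)],.115)
show('bar ends',[(287.7,137.5),(284.8,157.5)],.143)
show('front panel top outer L,R ',[(256.3,216),(321.5,214.3)],.092)
show('front panel top inner',[(256.5,212),(321,210.5)],.092)
show('handle',[(271.5,228.5),(307.5,227.5)],.05)
show('handle z.06',[(271.5,228.5),(307.5,227.5)],.06)
show('carton',[(338,188),(370,188),(370.5,213),(337.5,212.5)],.105)
show('twin knob',[(357.5,147.5)],.115)
crop("pics/side0.png","pics/c3.png",230,135,240,150,3)
crop("pics/top0.png","pics/c4.png",265,130,50,40,12)
```

```text
scanner
   [ 0.5713 -0.3505  0.038 ]
   [ 0.5735 -0.3865  0.038 ]
   [ 0.4566 -0.3576  0.038 ]
   [ 0.4589 -0.3952  0.038 ]
mean [ 0.5151 -0.3724  0.038 ] len [0.1147 0.0071 0.    ] [0.1146 0.0088 0.    ]
unit top RL RR FR FL
   [0.9023 0.2191 0.105 ]
   [0.9096 0.0218 0.105 ]
   [0.6645 0.0098 0.105 ]
   [0.6583 0.2079 0.105 ]
twin top RL RR FR FL
   [0.9129 0.0068 0.105 ]
   [ 0.9186 -0.1895  0.105 ]
   [ 0.674  -0.1978  0.105 ]
   [ 0.6662 -0.0021  0.105 ]
knob disc ctr(z~.115)
   [0.6912 0.1109 0.115 ]
bar ends
   [0.7202 0.1073 0.143 ]
   [0.6616 0.1143 0.143 ]
front panel top outer L,R 
   [0.4918 0.2    0.092 ]
   [0.5005 0.0053 0.092 ]
front panel top inner
   [0.5037 0.1997 0.092 ]
   [0.5118 0.007  0.092 ]
handle
   [0.4551 0.1583 0.05  ]
   [0.4603 0.0477 0.05  ]
handle z.06
   [0.4552 0.1572 0.06  ]
   [0.4603 0.0474 0.06  ]
carton
   [ 0.5789 -0.0422  0.105 ]
   [ 0.5806 -0.1367  0.105 ]
   [ 0.5067 -0.1391  0.105 ]
   [ 0.5064 -0.0419  0.105 ]
twin knob
   [ 0.6991 -0.0974  0.115 ]
```

View pics/c3.png

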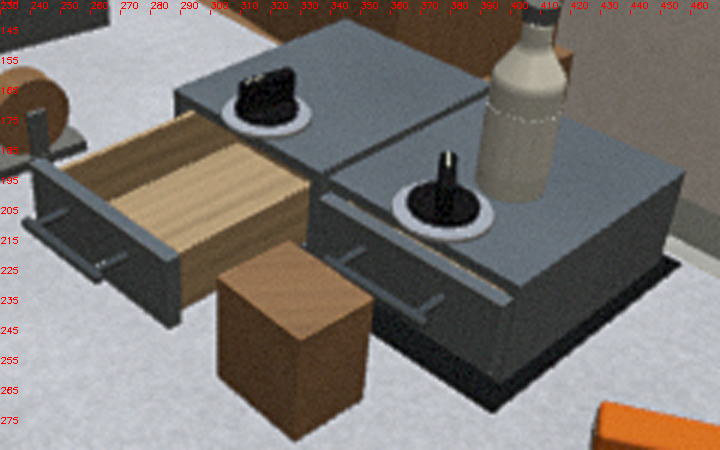

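View pics/c4.png

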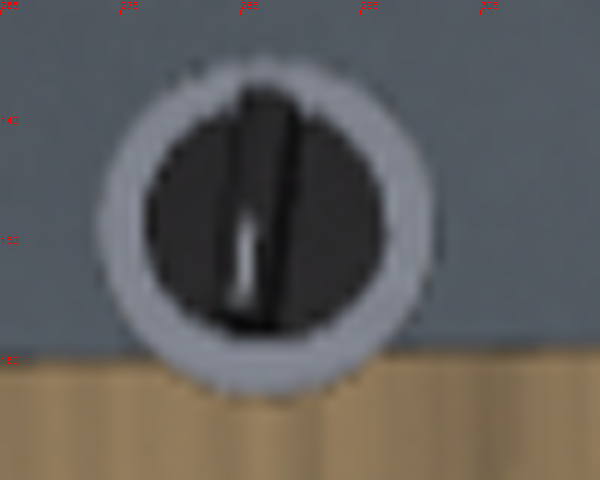

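Run:
```python
from h import *
np.set_printoptions(precision=4,suppress=True)
def plane(n,u,v,p0,nrm):
    c=eyes.camera_params(n); d=rot(c['rotation'])@np.array([(u-c['cx'])/c['fx'],(v-c['cy'])/c['fy'],1]); p=c['position']
    return p+d*(np.dot(np.array(p0)-p,nrm)/np.dot(d,nrm))
y=.043; ux=np.array([np.cos(y),np.sin(y),0]); uy=np.array([-np.sin(y),np.cos(y),0])
c0=np.array([.496,.103,0])
for u,v in [(266.7,201.7),(310,184)]: print('floor-left',plane('side',u,v,c0+.079*uy,uy))
for u,v in [(239,210),(263,227)]: print('handle',plane('side',u,v,c0-.035*ux,ux))
print('bar top', plane('side',319,159.5,[.691,.111,0],ux))
print('panel L/R top outer',[plane('side',u,v,c0,ux) for u,v in [(241,188.5),(290,222)]])
s=np.array([.5151,-.3724,.038]);yy=.069;sx=np.array([np.cos(yy),np.sin(yy),0]);sy=np.array([-np.sin(yy),np.cos(yy),0])
for a,b in [(59,-20),(59,20),(-59,-20),(-59,20)]: print('scan corner',proj('side',s+a/1e3*sx+b/1e3*sy),proj('top',s+a/1e3*sx+b/1e3*sy))
crop("pics/side0.png","pics/c5.png",355,305,100,75,8)
```

```text
floor-left [0.5623 0.1849 0.0298]
floor-left [0.729  0.1921 0.0215]
handle [0.4587 0.1564 0.0632]
handle [0.4632 0.052  0.0688]
bar top [0.691  0.1109 0.1529]
panel L/R top outer [array([0.492 , 0.1956, 0.0966]), array([ 0.5007, -0.007 ,  0.1009])]
scan corner [444.5756 328.4677] [449.2919 192.911 ]
scan corner [426.0805 315.9543] [436.3261 193.5699]
scan corner [409.4479 368.8985] [451.8838 231.1198]
scan corner [390.238 353.624] [438.8512 231.7668]
```

View pics/c5.png

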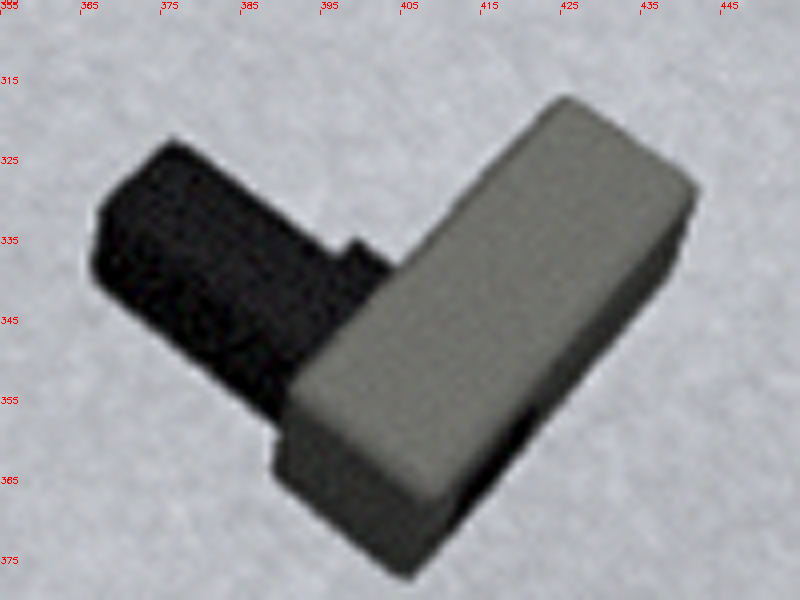

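```bash
cat >> h.py <<'E'
def frame(az):
    y=np.array([np.cos(az),np.sin(az),0]); z=np.array([0,0,-1.]); return np.stack([np.cross(y,z),y,z],1)
def delta(p,az,note=''):
    s=state(); T=rot(s['tool_rot']); 
    l=T.T@(np.array(p)-s['tool_pos']); r=R.from_matrix(T.T@frame(az)).as_rotvec(degrees=True)
    print(note,'lin',np.round(l*1e3,1),'mm rot',np.round(r,2))
E
python3 - <<'E'
from h import *
delta([.36,.42,.25],1.4,'a')
delta([.48,.12,.25],1.5,'b')
delta([.523,-.15,.22],1.64,'c')
delta([.523,-.372,.15],1.64,'d')
E
```

```text
a lin [-245.1 -128.5  -19.7] mm rot [-0.11 -0.02 -4.52]
b lin [-435.5 -389.5  -19.2] mm rot [ -0.11  -0.02 -10.25]
c lin [-543.9 -640.5   11.3] mm rot [ -0.11  -0.03 -18.28]
d lin [-598.8 -855.5   81.7] mm rot [ -0.11  -0.03 -18.28]
```

Call:
apply_moves --commands '[{"linear": [-0.042,-0.022,-0.004],"delta_rot": [0,0,-1],"fingers": 0},{"linear": [-0.084,-0.044,-0.008],"delta_rot": [0,0,-2],"fingers": 0},{"linear": [-0.126,-0.066,-0.012],"delta_rot": [0,0,-3],"fingers": 0},{"linear": [-0.168,-0.088,-0.016],"delta_rot": [0,0,-4],"fingers": 0},{"linear": [-0.21,-0.112,-0.02],"delta_rot": [0,0,-5],"fingers": 0},{"linear": [-0.245,-0.145,-0.02],"delta_rot": [0,0,-6],"fingers": 0},{"linear": [-0.274,-0.184,-0.02],"delta_rot": [0,0,-7],"fingers": 0},{"linear": [-0.303,-0.223,-0.02],"delta_rot": [0,0,-8],"fingers": 0}]'

```text
time: 0.9
tool_pos: [0.3934, 0.3127, 0.2508]
tool_rot: [-0.0, 0.055, 0.999, -0.0]
contact_force: [1.0, -0.1, 0.1]
gripper_width: 0.998
```

Run:
```python
from h import *
print(state()['tool_pos'])
delta([.48,.12,.25],1.5,'b')
delta([.523,-.15,.22],1.64,'c')
delta([.523,-.372,.15],1.64,'d')
```

```text
[0.39336604 0.31267276 0.25077623]
b lin [-107.1 -182.1    0.8] mm rot [-0.03 -0.03 -2.21]
c lin [-179.4 -445.8   30.9] mm rot [ -0.03  -0.03 -10.23]
d lin [-203.6 -666.4  101. ] mm rot [ -0.03  -0.03 -10.23]
```

Call:
apply_moves --commands '[{"linear": [-0.025,-0.042,0],"delta_rot": [0,0,-1],"fingers": 0},{"linear": [-0.05,-0.084,0],"delta_rot": [0,0,-2],"fingers": 0},{"linear": [-0.075,-0.126,0],"delta_rot": [0,0,-3],"fingers": 0},{"linear": [-0.1,-0.168,0],"delta_rot": [0,0,-4],"fingers": 0},{"linear": [-0.118,-0.212,0],"delta_rot": [0,0,-5],"fingers": 0},{"linear": [-0.13,-0.258,0.005],"delta_rot": [0,0,-6],"fingers": 0},{"linear": [-0.142,-0.305,0.01],"delta_rot": [0,0,-7],"fingers": 0},{"linear": [-0.154,-0.35,0.015],"delta_rot": [0,0,-8],"fingers": 0}]'

```text
time: 1.7
tool_pos: [0.5072, -0.0522, 0.2358]
tool_rot: [-0.0, -0.015, 1.0, 0.0]
contact_force: [0.6, 1.3, 0.3]
gripper_width: 1.001
```

Run:
```python
from h import *
print(state()['tool_pos'])
delta([.523,-.372,.13],1.64,'d')
delta([.523,-.372,.06],1.64,'d')
```

```text
[ 0.50724533 -0.05221644  0.23576464]
d lin [  -6.2 -320.1  105.7] mm rot [ 0.01 -0.01 -2.26]
d lin [  -6.3 -320.1  175.7] mm rot [ 0.01 -0.01 -2.26]
```

Call:
apply_moves --commands '[{"linear": [-0.001,-0.045,0],"delta_rot": [0,0,-1],"fingers": 0},{"linear": [-0.002,-0.09,0],"delta_rot": [0,0,-1.5],"fingers": 0},{"linear": [-0.003,-0.135,0.01],"delta_rot": [0,0,-2.26],"fingers": 0},{"linear": [-0.004,-0.18,0.02],"delta_rot": [0,0,-2.26],"fingers": 0},{"linear": [-0.005,-0.225,0.035],"delta_rot": [0,0,-2.26],"fingers": 0},{"linear": [-0.006,-0.265,0.055],"delta_rot": [0,0,-2.26],"fingers": 0},{"linear": [-0.006,-0.3,0.08],"delta_rot": [0,0,-2.26],"fingers": 0},{"linear": [-0.006,-0.32,0.106],"delta_rot": [0,0,-2.26],"fingers": 0}]'

```text
time: 2.5
tool_pos: [0.5225, -0.3726, 0.1292]
tool_rot: [0.0, -0.033, 0.999, -0.0]
contact_force: [1.1, -0.6, 0.7]
gripper_width: 1.001
```

Run:
```python
from h import *
print(state()['tool_pos'])
cv2.imwrite("pics/s1.png",eyes.grab_frame("side")[:,:,::-1])
delta([.523,-.372,.06],1.64,'d')
delta([.523,-.372,.004],1.64,'d')
crop("pics/s1.png","pics/s1c.png",340,240,140,140,5)
```

```text
[ 0.5225321  -0.37262814  0.12921317]
d lin [-3.5  0.  63.3] mm rot [ 0.22 -0.34 -0.21]
d lin [ -3.8  -0.2 119.3] mm rot [ 0.22 -0.34 -0.21]
```

View pics/s1c.png

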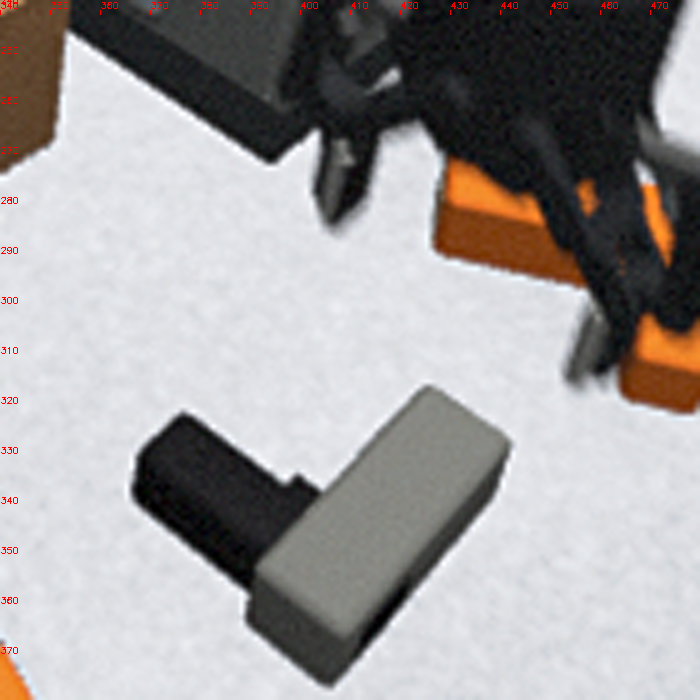

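Run:
```python
from h import *
s=state();print(s['tool_pos'],s['joint_vel'],s['time'])
```

```text
[ 0.51994592 -0.37248125  0.12331501] [ 0.04059866 -0.04322543  0.07203009  0.01773564  0.11402051  0.04587505] 2.55
```

Call:
apply_moves --commands '[{"linear": [0,0,0.015],"delta_rot": [0,0,0],"fingers": 0},{"linear": [0,0,0.03],"delta_rot": [0,0,0],"fingers": 0},{"linear": [0,0,0.045],"delta_rot": [0,0,0],"fingers": 0},{"linear": [0,0,0.06],"delta_rot": [0,0,0],"fingers": 0},{"linear": [0,0,0.07],"delta_rot": [0,0,0],"fingers": 0},{"linear": [0,0,0.07],"delta_rot": [0,0,0],"fingers": 0},{"linear": [0,0,0.07],"delta_rot": [0,0,0],"fingers": 0},{"linear": [0,0,0.07],"delta_rot": [0,0,0],"fingers": 0}]'

```text
time: 3.35
tool_pos: [0.5236, -0.3704, 0.0614]
tool_rot: [0.001, -0.034, 0.999, -0.001]
contact_force: [-0.6, -0.1, 0.0]
gripper_width: 1.003
```

Run:
```python
from h import *
s=state();print(s['tool_pos'],s['joint_vel'],s['time'])
delta([.523,-.372,.005],1.64,'d')
```

```text
[ 0.52360934 -0.37035212  0.0614088 ] [-0.00082064 -0.00397011 -0.00233001  0.00050598 -0.00077899 -0.00025773] 3.35
d lin [ 0.8 -1.5 56.4] mm rot [-0.08  0.08 -0.01]
```

Call:
apply_moves --commands '[{"linear": [0,-0.0015,0.014],"delta_rot": [0,0,0],"fingers": 0},{"linear": [0,-0.0015,0.028],"delta_rot": [0,0,0],"fingers": 0},{"linear": [0,-0.0015,0.042],"delta_rot": [0,0,0],"fingers": 0},{"linear": [0,-0.0015,0.052],"delta_rot": [0,0,0],"fingers": 0},{"linear": [0,-0.0015,0.056],"delta_rot": [0,0,0],"fingers": 0},{"linear": [0,-0.0015,0.056],"delta_rot": [0,0,0],"fingers": 60},{"linear": [0,-0.0015,0.056],"delta_rot": [0,0,0],"fingers": 110},{"linear": [0,-0.0015,0.056],"delta_rot": [0,0,0],"fingers": 150}]'

```text
time: 4.15
tool_pos: [0.5236, -0.3718, 0.0052]
tool_rot: [0.001, -0.034, 0.999, -0.001]
contact_force: [0.4, 0.2, 0.3]
gripper_width: 0.519
```

Call:
apply_moves --commands '[{"linear": [0,0,0],"delta_rot": [0,0,0],"fingers": 200},{"linear": [0,0,0],"delta_rot": [0,0,0],"fingers": 255},{"linear": [0,0,0],"delta_rot": [0,0,0],"fingers": 255},{"linear": [0,0,0],"delta_rot": [0,0,0],"fingers": 255},{"linear": [0,0,-0.01],"delta_rot": [0,0,0],"fingers": 255},{"linear": [0,0,-0.03],"delta_rot": [0,0,0],"fingers": 255},{"linear": [0,0,-0.06],"delta_rot": [0,0,0],"fingers": 255},{"linear": [0,0,-0.09],"delta_rot": [0,0,0],"fingers": 255}]'

```text
time: 4.95
tool_pos: [0.5217, -0.3703, 0.0935]
tool_rot: [-0.002, -0.034, 0.999, 0.001]
contact_force: [0.8, -0.3, -1.5]
gripper_width: 0.461
```

Run:
```python
from h import *
s=state();print(s['tool_pos'],s['contact_force'],s['gripper_width'],s['time'])
cv2.imwrite("pics/s2.png",eyes.grab_frame("side")[:,:,::-1])
crop("pics/s2.png","pics/s2c.png",340,200,160,160,5)
```

```text
[ 0.52171634 -0.37025854  0.09346321] [ 0.84451131 -0.33565836 -1.53515317] 0.4610440752706538 4.95
```

View pics/s2c.png

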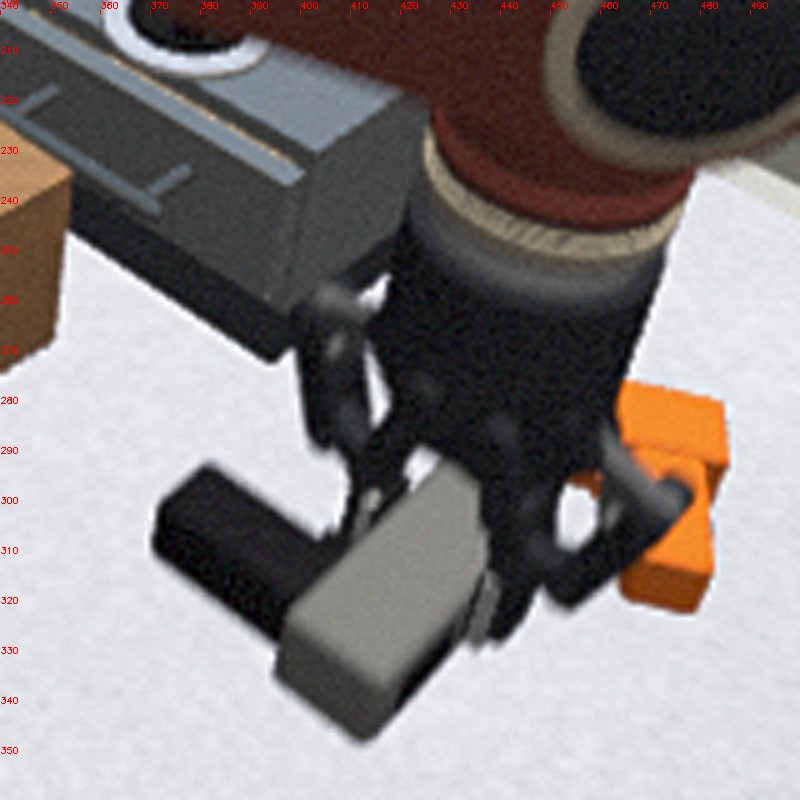

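Run:
```python
from h import *
s=state();print(s['tool_pos'])
delta([.524,-.372,.19],1.63,'u')
delta([.5886,.0908,.19],1.614,'t')
```

```text
[ 0.52476099 -0.37285222  0.10058105]
u lin [  0.3   0.5 -89.4] mm rot [-0.26  0.25  0.56]
t lin [-96.1 457.7 -91.1] mm rot [-0.26  0.25  1.48]
```

Call:
apply_moves --commands '[{"linear": [0,0.005,-0.03],"delta_rot": [0,0,0],"fingers": 255},{"linear": [-0.003,0.02,-0.06],"delta_rot": [0,0,0],"fingers": 255},{"linear": [-0.009,0.045,-0.08],"delta_rot": [0,0,0.3],"fingers": 255},{"linear": [-0.017,0.08,-0.09],"delta_rot": [0,0,0.5],"fingers": 255},{"linear": [-0.025,0.12,-0.095],"delta_rot": [0,0,0.8],"fingers": 255},{"linear": [-0.034,0.16,-0.095],"delta_rot": [0,0,1],"fingers": 255},{"linear": [-0.042,0.2,-0.095],"delta_rot": [0,0,1.2],"fingers": 255},{"linear": [-0.05,0.24,-0.095],"delta_rot": [0,0,1.4],"fingers": 255}]'

```text
time: 5.8
tool_pos: [0.5555, -0.1267, 0.188]
tool_rot: [-0.001, -0.022, 1.0, 0.0]
contact_force: [1.6, 0.3, -2.5]
gripper_width: 0.459
```

Run:
```python
from h import *
s=state();print(s['tool_pos'])
delta([.5886,.0908,.18],1.614,'t')
```

```text
[ 0.5555341  -0.12666669  0.18804346]
t lin [-42.6 215.8   8.1] mm rot [ 0.04 -0.11  0.05]
```

Call:
apply_moves --commands '[{"linear": [-0.008,0.04,0],"delta_rot": [0,0,0],"fingers": 255},{"linear": [-0.016,0.08,0],"delta_rot": [0,0,0],"fingers": 255},{"linear": [-0.024,0.12,0],"delta_rot": [0,0,0],"fingers": 255},{"linear": [-0.032,0.16,0],"delta_rot": [0,0,0],"fingers": 255},{"linear": [-0.038,0.19,0.003],"delta_rot": [0,0,0],"fingers": 255},{"linear": [-0.041,0.207,0.006],"delta_rot": [0,0,0],"fingers": 255},{"linear": [-0.042,0.215,0.008],"delta_rot": [0,0,0],"fingers": 255},{"linear": [-0.042,0.215,0.008],"delta_rot": [0,0,0],"fingers": 255}]'

```text
time: 6.6
tool_pos: [0.5881, 0.0882, 0.1801]
tool_rot: [-0.001, -0.023, 1.0, -0.0]
contact_force: [0.1, -0.5, -2.1]
gripper_width: 0.458
```

Call:
apply_moves --commands '[{"linear": [0,0,0],"delta_rot": [0,0,0],"fingers": 255},{"linear": [0,0,0],"delta_rot": [0,0,0],"fingers": 255},{"linear": [0,0,0.005],"delta_rot": [0,0,0],"fingers": 255},{"linear": [0,0,0.015],"delta_rot": [0,0,0],"fingers": 255},{"linear": [0,0,0.03],"delta_rot": [0,0,0],"fingers": 255},{"linear": [0,0,0.04],"delta_rot": [0,0,0],"fingers": 255},{"linear": [0,0,0.04],"delta_rot": [0,0,0],"fingers": 255},{"linear": [0,0,0.04],"delta_rot": [0,0,0],"fingers": 255}]'

```text
time: 7.4
tool_pos: [0.5884, 0.0882, 0.1405]
tool_rot: [-0.001, -0.022, 1.0, -0.0]
contact_force: [0.8, -0.9, -1.2]
gripper_width: 0.461
```

Run:
```python
from h import *
s=state();print(s['tool_pos'])
delta([.5886,.0908,.10],1.614,'t')
cv2.imwrite("pics/s3.png",eyes.grab_frame("side")[:,:,::-1])
cv2.imwrite("pics/t3.png",eyes.grab_frame("top")[:,:,::-1])
crop("pics/s3.png","pics/s3c.png",220,120,160,140,5)
crop("pics/t3.png","pics/t3c.png",245,120,110,110,5)
```

```text
[0.58844326 0.0881523  0.14047303]
t lin [-0.3  2.6 40.5] mm rot [-0.   -0.08  0.08]
```

View pics/s3c.png

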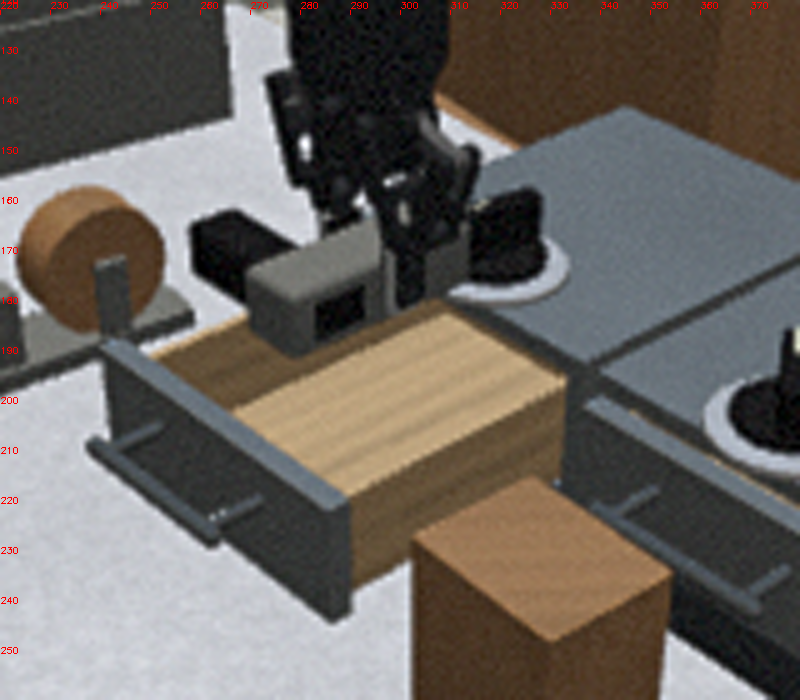

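View pics/t3c.png

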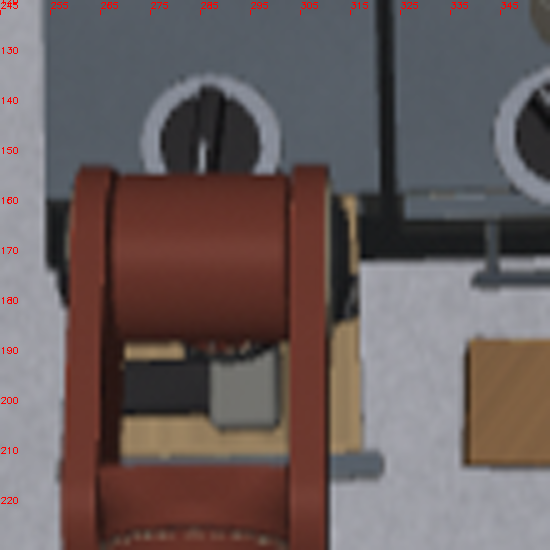

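Run:
```python
from h import *
for z in (.173,): print(ray('top',287.5,205,z),ray('top',300.5,205.5,z))
print(ray('top',322,212,.092),ray('top',256.5,212,.092), ray('top',256.5,216,.092))
print(state()['contact_force'])
```

```text
[0.52285206 0.10100783 0.173     ] [0.52211696 0.06440788 0.173     ]
[0.50739123 0.00395815 0.092     ] [0.50374934 0.1996857  0.092     ] [0.4918036  0.19936497 0.092     ]
[ 0.23780533  0.44566808 -2.44319502]
```

Call:
apply_moves --commands '[{"linear": [0.002,0.001,0.015],"delta_rot": [0,0,0],"fingers": 255},{"linear": [0.002,0.002,0.03],"delta_rot": [0,0,0],"fingers": 255},{"linear": [0.002,0.002,0.045],"delta_rot": [0,0,0],"fingers": 255},{"linear": [0.002,0.002,0.06],"delta_rot": [0,0,0],"fingers": 255},{"linear": [0.002,0.002,0.075],"delta_rot": [0,0,0],"fingers": 255},{"linear": [0.002,0.002,0.088],"delta_rot": [0,0,0],"fingers": 255},{"linear": [0.002,0.002,0.095],"delta_rot": [0,0,0],"fingers": 255},{"linear": [0.002,0.002,0.098],"delta_rot": [0,0,0],"fingers": 255}]'

```text
time: 8.3
tool_pos: [0.5862, 0.09, 0.042]
tool_rot: [-0.001, -0.022, 1.0, -0.0]
contact_force: [-0.1, -0.6, -1.7]
gripper_width: 0.46
```

Call:
apply_moves --commands '[{"linear": [0,0,0.001],"delta_rot": [0,0,0],"fingers": 255},{"linear": [0,0,0.002],"delta_rot": [0,0,0],"fingers": 255},{"linear": [0,0,0.003],"delta_rot": [0,0,0],"fingers": 255},{"linear": [0,0,0.004],"delta_rot": [0,0,0],"fingers": 255},{"linear": [0,0,0.005],"delta_rot": [0,0,0],"fingers": 255},{"linear": [0,0,0.006],"delta_rot": [0,0,0],"fingers": 255},{"linear": [0,0,0.006],"delta_rot": [0,0,0],"fingers": 255},{"linear": [0,0,0.006],"delta_rot": [0,0,0],"fingers": 255}]'

```text
time: 9.1
tool_pos: [0.5867, 0.09, 0.0373]
tool_rot: [-0.0, -0.022, 1.0, -0.0]
contact_force: [0.5, -0.6, -2.9]
gripper_width: 0.457
```

Run:
```python
from h import *
cv2.imwrite("pics/s4.png",eyes.grab_frame("side")[:,:,::-1])
crop("pics/s4.png","pics/s4c.png",220,120,160,140,5)
```

```text
(no output)
```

View pics/s4c.png

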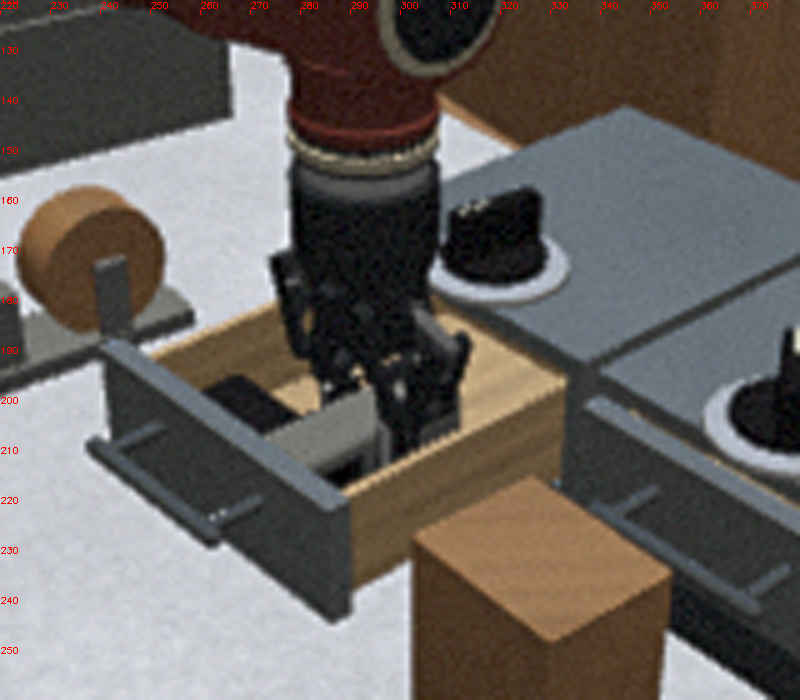

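The scanner sits inside the drawer walls and isn't touching the floor yet, so I'll keep lowering it while watching the force.

Call:
apply_moves --commands '[{"linear": [0,0,0.001],"delta_rot": [0,0,0],"fingers": 255},{"linear": [0,0,0.002],"delta_rot": [0,0,0],"fingers": 255},{"linear": [0,0,0.003],"delta_rot": [0,0,0],"fingers": 255},{"linear": [0,0,0.004],"delta_rot": [0,0,0],"fingers": 255},{"linear": [0,0,0.005],"delta_rot": [0,0,0],"fingers": 255},{"linear": [0,0,0.005],"delta_rot": [0,0,0],"fingers": 255},{"linear": [0,0,0.005],"delta_rot": [0,0,0],"fingers": 255},{"linear": [0,0,0.005],"delta_rot": [0,0,0],"fingers": 255}]'

```text
time: 9.95
tool_pos: [0.5869, 0.0901, 0.0324]
tool_rot: [0.0, -0.022, 1.0, -0.0]
contact_force: [0.4, 0.7, -1.7]
gripper_width: 0.457
```

Call:
apply_moves --commands '[{"linear": [0,0,0.001],"delta_rot": [0,0,0],"fingers": 255},{"linear": [0,0,0.001],"delta_rot": [0,0,0],"fingers": 255},{"linear": [0,0,0.002],"delta_rot": [0,0,0],"fingers": 255},{"linear": [0,0,0.002],"delta_rot": [0,0,0],"fingers": 255},{"linear": [0,0,0.003],"delta_rot": [0,0,0],"fingers": 255},{"linear": [0,0,0.003],"delta_rot": [0,0,0],"fingers": 255},{"linear": [0,0,0.003],"delta_rot": [0,0,0],"fingers": 255},{"linear": [0,0,0.003],"delta_rot": [0,0,0],"fingers": 255}]'

```text
time: 10.75
tool_pos: [0.5892, 0.0902, 0.0324]
tool_rot: [0.002, -0.022, 1.0, 0.0]
contact_force: [-0.2, -0.4, 11.0]
gripper_width: 0.455
```

Call:
apply_moves --commands '[{"linear": [0,0,-0.002],"delta_rot": [0,0,0],"fingers": 255},{"linear": [0,0,-0.0025],"delta_rot": [0,0,0],"fingers": 255},{"linear": [0,0,-0.0025],"delta_rot": [0,0,0],"fingers": 120},{"linear": [0,0,-0.0025],"delta_rot": [0,0,0],"fingers": 80},{"linear": [0,0,-0.0025],"delta_rot": [0,0,0],"fingers": 80},{"linear": [0,0,-0.0025],"delta_rot": [0,0,0],"fingers": 80},{"linear": [0,0,-0.0025],"delta_rot": [0,0,0],"fingers": 80},{"linear": [0,0,-0.0025],"delta_rot": [0,0,0],"fingers": 80}]'

```text
time: 11.55
tool_pos: [0.5867, 0.0901, 0.0317]
tool_rot: [-0.0, -0.022, 1.0, 0.0]
contact_force: [0.1, 0.7, 0.1]
gripper_width: 0.684
```

Call:
apply_moves --commands '[{"linear": [0,0,-0.01],"delta_rot": [0,0,0],"fingers": 80},{"linear": [0,0,-0.03],"delta_rot": [0,0,0],"fingers": 80},{"linear": [0,0,-0.05],"delta_rot": [0,0,0],"fingers": 80},{"linear": [0,0,-0.08],"delta_rot": [0,0,0],"fingers": 80},{"linear": [0,0,-0.11],"delta_rot": [0,0,0],"fingers": 120},{"linear": [0.03,0,-0.13],"delta_rot": [0,0,0],"fingers": 255},{"linear": [0.07,0,-0.13],"delta_rot": [0,0,0],"fingers": 255},{"linear": [0.11,0,-0.13],"delta_rot": [0,0,0],"fingers": 255}]'

```text
time: 12.35
tool_pos: [0.4766, 0.0851, 0.1639]
tool_rot: [0.002, -0.022, 1.0, -0.0]
contact_force: [-0.5, 0.2, -0.2]
gripper_width: 0.026
```

Run:
```python
from h import *
print(state()['tool_pos'])
cv2.imwrite("pics/s5.png",eyes.grab_frame("side")[:,:,::-1])
crop("pics/s5.png","pics/s5c.png",220,120,160,140,5)
delta([.425,.102,.16],1.614,'p0')
```

```text
[0.47663773 0.08509628 0.1638643 ]
p0 lin [43.9 18.7  0.8] mm rot [ 0.01 -0.35  0.12]
```

View pics/s5c.png

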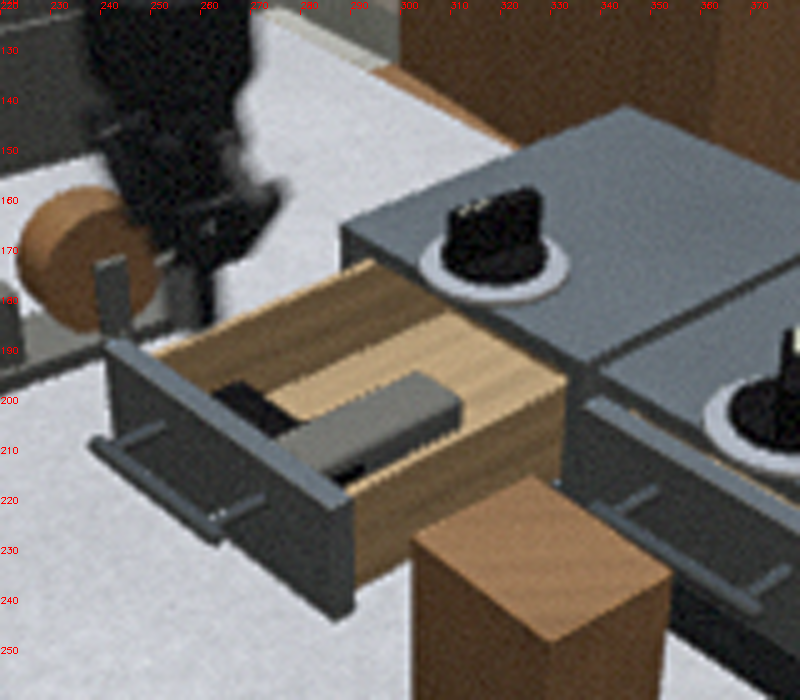

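Call:
apply_moves --commands '[{"linear": [0.03,0.01,0],"delta_rot": [0,0,0],"fingers": 255},{"linear": [0.055,0.0185,0.01],"delta_rot": [0,0,0],"fingers": 255},{"linear": [0.055,0.0185,0.03],"delta_rot": [0,0,0],"fingers": 255},{"linear": [0.055,0.0185,0.06],"delta_rot": [0,0,0],"fingers": 255},{"linear": [0.055,0.0185,0.09],"delta_rot": [0,0,0],"fingers": 255},{"linear": [0.055,0.0185,0.11],"delta_rot": [0,0,0],"fingers": 255},{"linear": [0.055,0.0185,0.121],"delta_rot": [0,0,0],"fingers": 255},{"linear": [0.055,0.0185,0.121],"delta_rot": [0,0,0],"fingers": 255}]'

```text
time: 13.2
tool_pos: [0.4201, 0.1011, 0.0398]
tool_rot: [-0.001, -0.022, 1.0, -0.0]
contact_force: [0.1, 0.2, -0.4]
gripper_width: 0.003
```

Run:
```python
from h import *
s=state();print(s['tool_pos'],s['contact_force'])
cv2.imwrite("pics/s6.png",eyes.grab_frame("side")[:,:,::-1])
cv2.imwrite("pics/t6.png",eyes.grab_frame("top")[:,:,::-1])
crop("pics/s6.png","pics/s6c.png",200,130,160,120,5)
crop("pics/t6.png","pics/t6c.png",245,120,110,110,5)
```

```text
[0.42013388 0.10112042 0.03976771] [ 0.10937623  0.18426417 -0.41757894]
```

View pics/s6c.png

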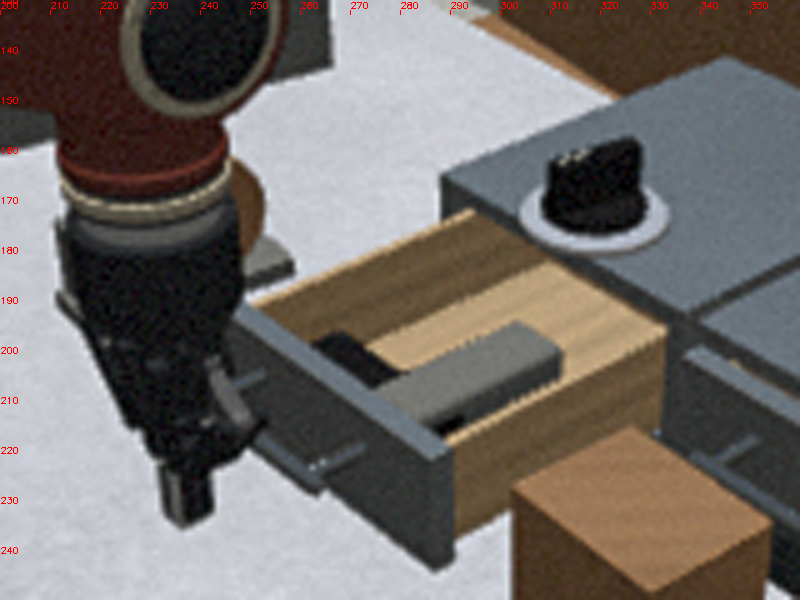

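View pics/t6c.png

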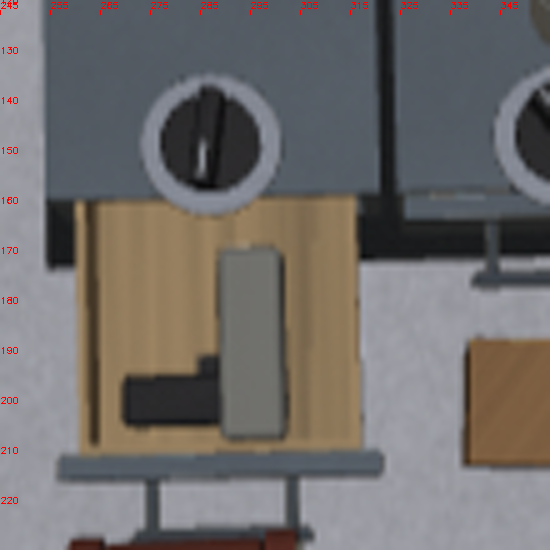

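The scanner lies flat inside the open part of the drawer, clear of all the walls. Next I'll push the drawer by its handle along the unit's x.

Call:
apply_moves --commands '[{"linear": [-0.008,0,0],"delta_rot": [0,0,0],"fingers": 255},{"linear": [-0.016,0,0],"delta_rot": [0,0,0],"fingers": 255},{"linear": [-0.022,0,0],"delta_rot": [0,0,0],"fingers": 255},{"linear": [-0.028,0,0],"delta_rot": [0,0,0],"fingers": 255},{"linear": [-0.036,0,0],"delta_rot": [0,0,0],"fingers": 255},{"linear": [-0.046,0,0],"delta_rot": [0,0,0],"fingers": 255},{"linear": [-0.056,0,0],"delta_rot": [0,0,0],"fingers": 255},{"linear": [-0.066,0,0],"delta_rot": [0,0,0],"fingers": 255}]'

```text
time: 14.1
tool_pos: [0.4879, 0.1041, 0.0407]
tool_rot: [-0.0, -0.022, 1.0, -0.0]
contact_force: [-1.7, -0.6, 0.8]
gripper_width: -0.002
```

Call:
apply_moves --commands '[{"linear": [-0.01,0,0],"delta_rot": [0,0,0],"fingers": 255},{"linear": [-0.02,0,0],"delta_rot": [0,0,0],"fingers": 255},{"linear": [-0.03,0,0],"delta_rot": [0,0,0],"fingers": 255},{"linear": [-0.04,0,0],"delta_rot": [0,0,0],"fingers": 255},{"linear": [-0.05,0,0],"delta_rot": [0,0,0],"fingers": 255},{"linear": [-0.06,0,0],"delta_rot": [0,0,0],"fingers": 255},{"linear": [-0.068,0,0],"delta_rot": [0,0,0],"fingers": 255},{"linear": [-0.074,0,0],"delta_rot": [0,0,0],"fingers": 255}]'

```text
time: 14.9
tool_pos: [0.5617, 0.1075, 0.0408]
tool_rot: [0.0, -0.022, 1.0, 0.0]
contact_force: [-0.7, -0.9, 0.8]
gripper_width: -0.001
```

Run:
```python
from h import *
s=state();print(s['tool_pos'],s['contact_force'])
cv2.imwrite("pics/s7.png",eyes.grab_frame("side")[:,:,::-1])
crop("pics/s7.png","pics/s7c.png",220,110,160,120,5)
```

```text
[0.56173003 0.10748073 0.04077491] [-0.68602459 -0.89187399  0.76993603]
```

View pics/s7c.png

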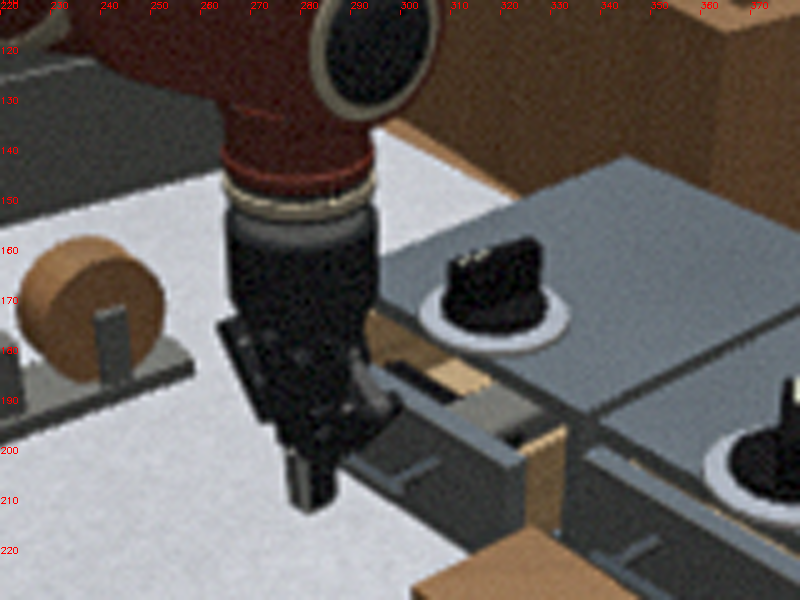

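Call:
apply_moves --commands '[{"linear": [-0.004,0,0],"delta_rot": [0,0,0],"fingers": 255},{"linear": [-0.008,0,0],"delta_rot": [0,0,0],"fingers": 255},{"linear": [-0.012,0,0],"delta_rot": [0,0,0],"fingers": 255},{"linear": [-0.016,0,0],"delta_rot": [0,0,0],"fingers": 255},{"linear": [-0.02,0,0],"delta_rot": [0,0,0],"fingers": 255},{"linear": [-0.023,0,0],"delta_rot": [0,0,0],"fingers": 255},{"linear": [-0.026,0,0],"delta_rot": [0,0,0],"fingers": 255},{"linear": [-0.028,0,0],"delta_rot": [0,0,0],"fingers": 255}]'

```text
time: 15.75
tool_pos: [0.5892, 0.1087, 0.0408]
tool_rot: [0.0, -0.022, 1.0, 0.0]
contact_force: [-0.1, 0.2, 0.1]
gripper_width: -0.001
```

Call:
apply_moves --commands '[{"linear": [-0.001,0,0],"delta_rot": [0,0,0],"fingers": 255},{"linear": [-0.002,0,0],"delta_rot": [0,0,0],"fingers": 255},{"linear": [-0.003,0,0],"delta_rot": [0,0,0],"fingers": 255},{"linear": [-0.004,0,0],"delta_rot": [0,0,0],"fingers": 255},{"linear": [-0.004,0,0],"delta_rot": [0,0,0],"fingers": 255},{"linear": [-0.005,0,0],"delta_rot": [0,0,0],"fingers": 255},{"linear": [-0.005,0,0],"delta_rot": [0,0,0],"fingers": 255},{"linear": [-0.005,0,0],"delta_rot": [0,0,0],"fingers": 255}]'

```text
time: 16.55
tool_pos: [0.5941, 0.1088, 0.0408]
tool_rot: [0.0, -0.022, 1.0, -0.0]
contact_force: [0.1, -0.3, 0.1]
gripper_width: -0.002
```

Run:
```python
from h import *
cv2.imwrite("pics/s8.png",eyes.grab_frame("side")[:,:,::-1])
crop("pics/s8.png","pics/s8c.png",240,120,160,120,5)
```

```text
(no output)
```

View pics/s8c.png

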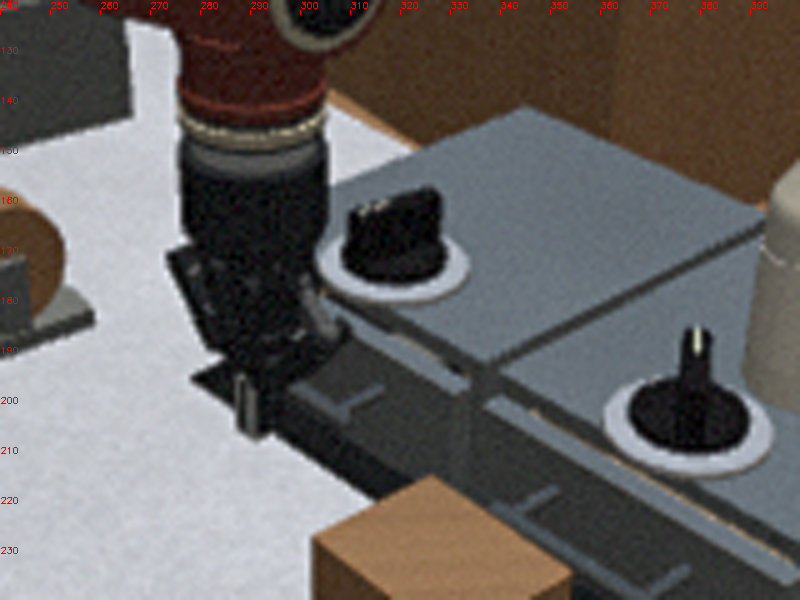

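Call:
apply_moves --commands '[{"linear": [-0.001,0,0],"delta_rot": [0,0,0],"fingers": 255},{"linear": [-0.002,0,0],"delta_rot": [0,0,0],"fingers": 255},{"linear": [-0.003,0,0],"delta_rot": [0,0,0],"fingers": 255},{"linear": [-0.004,0,0],"delta_rot": [0,0,0],"fingers": 255},{"linear": [-0.004,0,0],"delta_rot": [0,0,0],"fingers": 255},{"linear": [-0.004,0,0],"delta_rot": [0,0,0],"fingers": 255},{"linear": [-0.004,0,0],"delta_rot": [0,0,0],"fingers": 255},{"linear": [-0.004,0,0],"delta_rot": [0,0,0],"fingers": 255}]'

```text
time: 17.4
tool_pos: [0.5976, 0.109, 0.0407]
tool_rot: [-0.0, -0.022, 1.0, -0.0]
contact_force: [-4.9, 0.3, 2.6]
gripper_width: 0.002
```

Call:
apply_moves --commands '[{"linear": [-0.001,0,0],"delta_rot": [0,0,0],"fingers": 255},{"linear": [-0.002,0,0],"delta_rot": [0,0,0],"fingers": 255},{"linear": [-0.002,0,0],"delta_rot": [0,0,0],"fingers": 255},{"linear": [-0.002,0,0],"delta_rot": [0,0,0],"fingers": 255},{"linear": [-0.002,0,0],"delta_rot": [0,0,0],"fingers": 255},{"linear": [-0.002,0,0],"delta_rot": [0,0,0],"fingers": 255},{"linear": [-0.002,0,0],"delta_rot": [0,0,0],"fingers": 255},{"linear": [-0.002,0,0],"delta_rot": [0,0,0],"fingers": 255}]'

```text
time: 18.2
tool_pos: [0.5976, 0.109, 0.0407]
tool_rot: [-0.003, -0.022, 1.0, -0.0]
contact_force: [-13.0, -2.3, 8.6]
gripper_width: -0.002
```

The drawer stalled at x 0.5976 with the push force rising to 13 N, so it's at its end stop. I'll back off, rise and look before going to the knob.

Call:
apply_moves --commands '[{"linear": [0.01,0,0],"delta_rot": [0,0,0],"fingers": 255},{"linear": [0.03,0,0],"delta_rot": [0,0,0],"fingers": 255},{"linear": [0.055,0,-0.01],"delta_rot": [0,0,0],"fingers": 255},{"linear": [0.07,0,-0.04],"delta_rot": [0,0,0],"fingers": 255},{"linear": [0.07,0,-0.08],"delta_rot": [0,0,0],"fingers": 160},{"linear": [0.07,0,-0.12],"delta_rot": [0,0,0],"fingers": 80},{"linear": [0.07,0,-0.15],"delta_rot": [0,0,0],"fingers": 80},{"linear": [0.07,0,-0.16],"delta_rot": [0,0,0],"fingers": 80}]'

```text
time: 19.0
tool_pos: [0.5325, 0.1063, 0.2057]
tool_rot: [0.005, -0.022, 1.0, 0.0]
contact_force: [0.8, -0.4, 0.7]
gripper_width: 0.677
```

Run:
```python
from h import *
print(state()['tool_pos'])
cv2.imwrite("pics/s9.png",eyes.grab_frame("side")[:,:,::-1])
cv2.imwrite("pics/t9.png",eyes.grab_frame("top")[:,:,::-1])
crop("pics/s9.png","pics/s9c.png",260,130,160,120,5)
crop("pics/t9.png","pics/t9c.png",245,110,150,100,5)
delta([.691,.111,.20],1.452,'k')
```

```text
[0.53254667 0.10630647 0.20565363]
k lin [-159.8   -2.2    3.4] mm rot [0.03 0.28 9.35]
```

View pics/s9c.png

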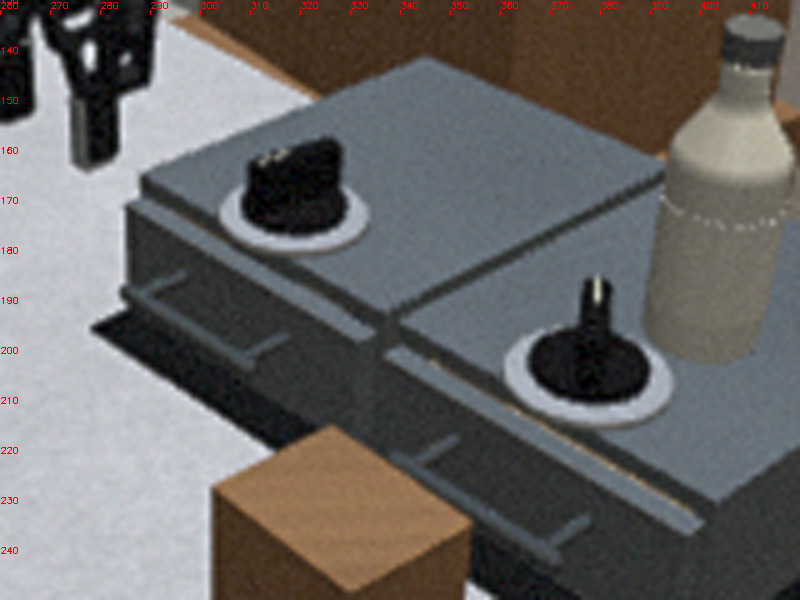

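View pics/t9c.png

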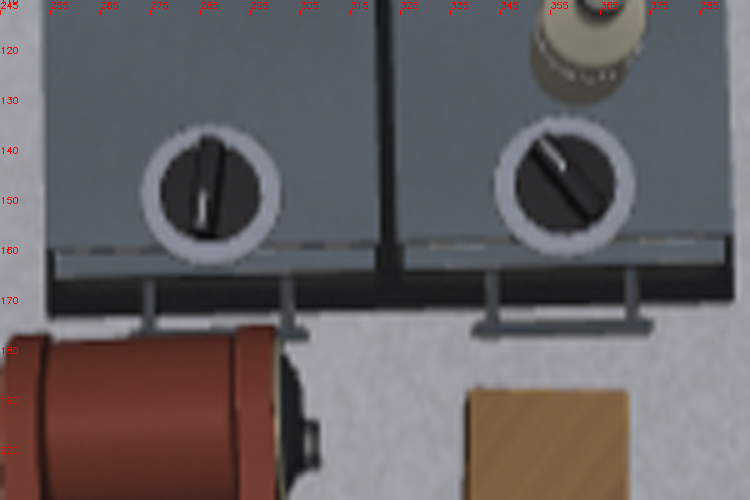

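The drawer is shut, with its panel flush like the twin's. Next I'll move above the knob with the jaws across the bar.

Call:
apply_moves --commands '[{"linear": [-0.03,0,0],"delta_rot": [0,0,3],"fingers": 80},{"linear": [-0.065,-0.001,0],"delta_rot": [0,0,6],"fingers": 80},{"linear": [-0.1,-0.001,0],"delta_rot": [0,0,9.35],"fingers": 80},{"linear": [-0.13,-0.002,0],"delta_rot": [0,0,9.35],"fingers": 80},{"linear": [-0.15,-0.002,0],"delta_rot": [0,0,9.35],"fingers": 80},{"linear": [-0.16,-0.002,0],"delta_rot": [0,0,9.35],"fingers": 80},{"linear": [-0.16,-0.002,0],"delta_rot": [0,0,9.35],"fingers": 80},{"linear": [-0.16,-0.002,0],"delta_rot": [0,0,9.35],"fingers": 80}]'

```text
time: 19.9
tool_pos: [0.6888, 0.1112, 0.1992]
tool_rot: [-0.001, 0.059, 0.998, -0.0]
contact_force: [0.5, -0.2, 0.1]
gripper_width: 0.688
```

Run:
```python
from h import *
print(state()['tool_pos'])
cv2.imwrite("pics/s10.png",eyes.grab_frame("side")[:,:,::-1])
crop("pics/s10.png","pics/s10c.png",260,90,120,110,6)
delta([.691,.111,.124],1.452,'k')
```

```text
[0.68882038 0.11116715 0.19918762]
k lin [-2.3  0.1 75.8] mm rot [-0.02 -0.1   0.01]
```

View pics/s10c.png

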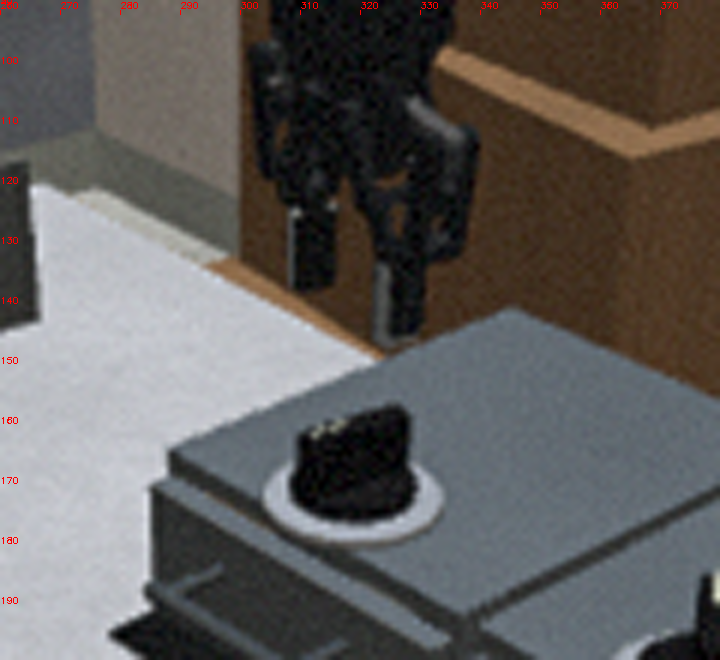

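Call:
apply_moves --commands '[{"linear": [-0.002,0,0.015],"delta_rot": [0,0,0],"fingers": 80},{"linear": [-0.002,0,0.03],"delta_rot": [0,0,0],"fingers": 80},{"linear": [-0.002,0,0.045],"delta_rot": [0,0,0],"fingers": 80},{"linear": [-0.002,0,0.057],"delta_rot": [0,0,0],"fingers": 80},{"linear": [-0.002,0,0.066],"delta_rot": [0,0,0],"fingers": 80},{"linear": [-0.002,0,0.072],"delta_rot": [0,0,0],"fingers": 80},{"linear": [-0.002,0,0.073],"delta_rot": [0,0,0],"fingers": 80},{"linear": [-0.002,0,0.073],"delta_rot": [0,0,0],"fingers": 80}]'

```text
time: 20.75
tool_pos: [0.6921, 0.1109, 0.128]
tool_rot: [0.0, 0.059, 0.998, 0.0]
contact_force: [0.1, 0.2, 0.3]
gripper_width: 0.688
```

Call:
apply_moves --commands '[{"linear": [0,0,0],"delta_rot": [0,0,0],"fingers": 120},{"linear": [0,0,0],"delta_rot": [0,0,0],"fingers": 150},{"linear": [0,0,0],"delta_rot": [0,0,0],"fingers": 170},{"linear": [0,0,0],"delta_rot": [0,0,0],"fingers": 190},{"linear": [0,0,0],"delta_rot": [0,0,0],"fingers": 210},{"linear": [0,0,0],"delta_rot": [0,0,0],"fingers": 255},{"linear": [0,0,0],"delta_rot": [0,0,0],"fingers": 255},{"linear": [0,0,0],"delta_rot": [0,0,0],"fingers": 255}]'

```text
time: 21.55
tool_pos: [0.6924, 0.1131, 0.1285]
tool_rot: [0.001, 0.059, 0.998, 0.002]
contact_force: [1.2, 6.4, -0.0]
gripper_width: 0.153
```

Run:
```python
from h import *
s=state();print(s['tool_pos'],s['gripper_width'],s['contact_force'],s['ft_torque'],s['joint_pos'])
cv2.imwrite("pics/s11.png",eyes.grab_frame("side")[:,:,::-1])
crop("pics/s11.png","pics/s11c.png",260,90,120,110,6)
```

```text
[0.69242795 0.113076   0.12852492] 0.15326978243027828 [ 1.23518126  6.36567138 -0.04557161] [ 0.92769464 -0.20705936  0.02198809] [ 0.05444414  0.30222934  1.50702147  0.00378868  1.33019795 -1.39929641]
```

View pics/s11c.png

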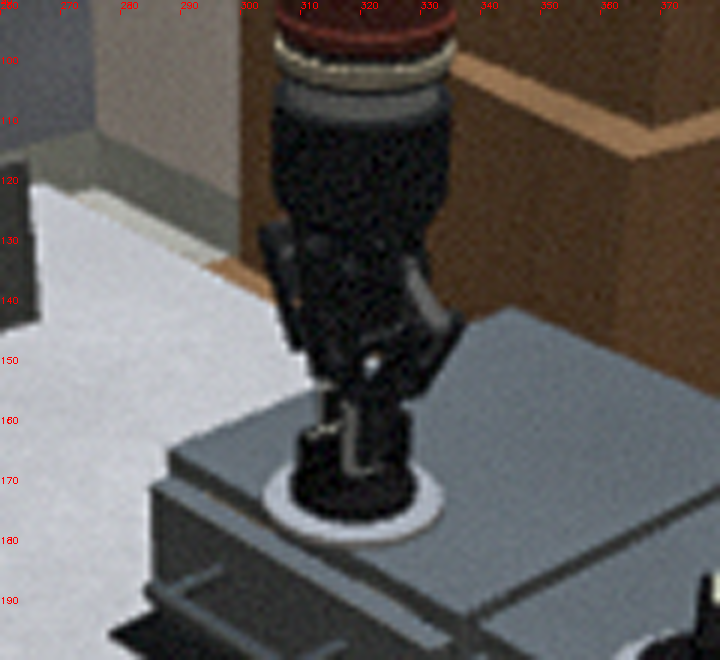

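The bar is gripped, with an opening of about 13 mm against its 14 mm. The knob axis is about 2 mm further to +y, so I'll recentre and turn clockwise, which is +z of the tool.

Call:
apply_moves --commands '[{"linear": [0,0.002,0],"delta_rot": [0,0,2],"fingers": 255},{"linear": [0,0.002,0],"delta_rot": [0,0,7],"fingers": 255},{"linear": [0,0.002,0],"delta_rot": [0,0,13],"fingers": 255},{"linear": [0,0.002,0],"delta_rot": [0,0,19],"fingers": 255},{"linear": [0,0.002,0],"delta_rot": [0,0,25],"fingers": 255},{"linear": [0,0.002,0],"delta_rot": [0,0,31],"fingers": 255},{"linear": [0,0.002,0],"delta_rot": [0,0,37],"fingers": 255},{"linear": [0,0.002,0],"delta_rot": [0,0,42],"fingers": 255}]'

```text
time: 22.4
tool_pos: [0.6928, 0.1141, 0.1285]
tool_rot: [0.001, 0.415, 0.91, 0.001]
contact_force: [1.9, 3.2, -0.2]
gripper_width: 0.141
```

Run:
```python
from h import *
s=state();print(s['tool_pos'],s['gripper_width'],s['contact_force'],s['ft_torque'],s['joint_pos'])
T=rot(s['tool_rot']);print('az',np.arctan2(T[1,1],T[0,1]))
cv2.imwrite("pics/s12.png",eyes.grab_frame("side")[:,:,::-1])
crop("pics/s12.png","pics/s12c.png",260,90,120,110,6)
```

```text
[0.6928348  0.11406078 0.12854914] 0.1413978141203968 [ 1.92195036  3.23766795 -0.20113445] [ 0.49882549 -0.17317811  0.04719738] [ 0.05654578  0.30342783  1.50551093  0.00192469  1.33030595 -0.65962131]
az 0.7157108054037341
```

View pics/s12c.png

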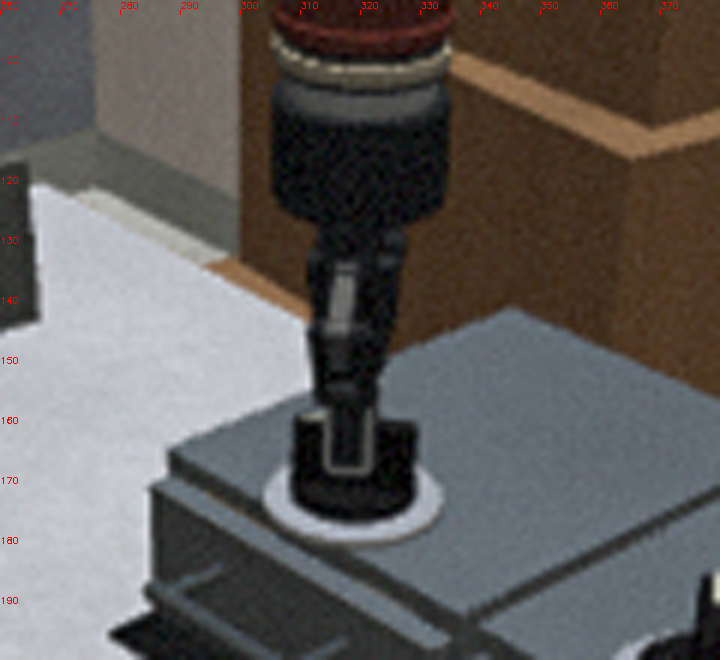

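Call:
apply_moves --commands '[{"linear": [0,0.001,0],"delta_rot": [0,0,7],"fingers": 255},{"linear": [0,0.001,0],"delta_rot": [0,0,14],"fingers": 255},{"linear": [0,0.001,0],"delta_rot": [0,0,21],"fingers": 255},{"linear": [0,0.001,0],"delta_rot": [0,0,28],"fingers": 255},{"linear": [0,0.001,0],"delta_rot": [0,0,35],"fingers": 255},{"linear": [0,0.001,0],"delta_rot": [0,0,42],"fingers": 255},{"linear": [0,0.001,0],"delta_rot": [0,0,49],"fingers": 255},{"linear": [0,0.001,0],"delta_rot": [0,0,56],"fingers": 255}]'

```text
time: 23.25
tool_pos: [0.694, 0.1144, 0.1285]
tool_rot: [0.0, 0.793, 0.609, 0.002]
contact_force: [5.2, 3.1, -0.8]
gripper_width: 0.147
```

Call:
apply_moves --commands '[{"linear": [0,0,0],"delta_rot": [0,0,6],"fingers": 255},{"linear": [0,0,0],"delta_rot": [0,0,12],"fingers": 255},{"linear": [0,0,0],"delta_rot": [0,0,18],"fingers": 255},{"linear": [0,0,0],"delta_rot": [0,0,23],"fingers": 255},{"linear": [0,0,0],"delta_rot": [0,0,27],"fingers": 255},{"linear": [0,0,0],"delta_rot": [0,0,30],"fingers": 255},{"linear": [0,0,0],"delta_rot": [0,0,32],"fingers": 255},{"linear": [0,0,0],"delta_rot": [0,0,32],"fingers": 255}]'

```text
time: 24.05
tool_pos: [0.6947, 0.1141, 0.1286]
tool_rot: [0.0, 0.93, 0.368, 0.003]
contact_force: [5.7, 2.1, -1.2]
gripper_width: 0.149
```

Run:
```python
from h import *
s=state();print(s['tool_pos'],s['gripper_width'],s['contact_force'],s['ft_torque'],s['joint_pos'])
T=rot(s['tool_rot']);print('az',np.arctan2(T[1,1],T[0,1]))
```

```text
[0.69473813 0.11407835 0.12856897] 0.14861284235213404 [ 5.71456447  2.10612564 -1.22119813] [ 0.41250314 -0.85513458 -0.07058157] [5.67595673e-02 3.05810940e-01 1.50256334e+00 1.04229952e-03
 1.32795695e+00 8.72524446e-01]
az -0.8160189488384714
```

Call:
apply_moves --commands '[{"linear": [0,0,0],"delta_rot": [0,0,1],"fingers": 255},{"linear": [0,0,0],"delta_rot": [0,0,2],"fingers": 255},{"linear": [0,0,0],"delta_rot": [0,0,3],"fingers": 255},{"linear": [0,0,0],"delta_rot": [0,0,4],"fingers": 255},{"linear": [0,0,0],"delta_rot": [0,0,5],"fingers": 255},{"linear": [0,0,0],"delta_rot": [0,0,6],"fingers": 255},{"linear": [0,0,0],"delta_rot": [0,0,6],"fingers": 255},{"linear": [0,0,0],"delta_rot": [0,0,6],"fingers": 255}]'

```text
time: 24.85
tool_pos: [0.6948, 0.114, 0.1286]
tool_rot: [0.001, 0.947, 0.321, 0.003]
contact_force: [6.1, 1.1, -0.7]
gripper_width: 0.148
```

Run:
```python
from h import *
s=state();print(s['tool_pos'],s['gripper_width'],s['contact_force'],s['ft_torque'],s['joint_pos'][5])
T=rot(s['tool_rot']);print('az',np.arctan2(T[1,1],T[0,1]))
```

```text
[0.69479305 0.11403603 0.12856628] 0.14798992387998403 [ 6.13337972  1.09056136 -0.71903879] [ 0.36617297 -0.95761587  1.11625314] 0.9737708093579552
az -0.9167445952388622
```

Call:
apply_moves --commands '[{"linear": [0,0,0],"delta_rot": [0,0,1],"fingers": 255},{"linear": [0,0,0],"delta_rot": [0,0,2],"fingers": 255},{"linear": [0,0,0],"delta_rot": [0,0,3],"fingers": 255},{"linear": [0,0,0],"delta_rot": [0,0,4],"fingers": 255},{"linear": [0,0,0],"delta_rot": [0,0,5],"fingers": 255},{"linear": [0,0,0],"delta_rot": [0,0,5],"fingers": 255},{"linear": [0,0,0],"delta_rot": [0,0,5],"fingers": 255},{"linear": [0,0,0],"delta_rot": [0,0,5],"fingers": 255}]'

```text
time: 25.65
tool_pos: [0.6948, 0.114, 0.1287]
tool_rot: [0.001, 0.959, 0.282, 0.003]
contact_force: [6.8, 1.0, -1.0]
gripper_width: 0.15
```

Run:
```python
from h import *
s=state();print(s['tool_pos'],s['gripper_width'],s['contact_force'],s['ft_torque'],s['joint_pos'][5])
T=rot(s['tool_rot']);print('az',np.arctan2(T[1,1],T[0,1]))
```

```text
[0.69482012 0.11398371 0.12868708] 0.15021153329318163 [ 6.79397148  1.01938277 -1.03514534] [ 0.32719679 -0.98719112  2.66703299] 1.0567439958560811
az -0.9989125857993212
```

The torque climbs (−0.1, then 1.1, then 2.7 Nm) while the commanded angle advances, so the knob is against its stop. I'll ease off, release and rise.

Call:
apply_moves --commands '[{"linear": [0,0,0],"delta_rot": [0,0,-3],"fingers": 255},{"linear": [0,0,0],"delta_rot": [0,0,-5],"fingers": 255},{"linear": [0,0,0],"delta_rot": [0,0,-5],"fingers": 190},{"linear": [0,0,0],"delta_rot": [0,0,-5],"fingers": 120},{"linear": [0,0,0],"delta_rot": [0,0,-5],"fingers": 80},{"linear": [0,0,0],"delta_rot": [0,0,-5],"fingers": 80},{"linear": [0,0,-0.01],"delta_rot": [0,0,-5],"fingers": 80},{"linear": [0,0,-0.03],"delta_rot": [0,0,-5],"fingers": 80}]'

```text
time: 26.45
tool_pos: [0.6915, 0.1134, 0.1562]
tool_rot: [-0.001, 0.948, 0.319, -0.002]
contact_force: [0.0, -0.0, -0.1]
gripper_width: 0.687
```

Call:
apply_moves --commands '[{"linear": [0,0,-0.03],"delta_rot": [0,0,0],"fingers": 80},{"linear": [0,0,-0.06],"delta_rot": [0,0,0],"fingers": 80},{"linear": [0,0,-0.09],"delta_rot": [0,0,0],"fingers": 80},{"linear": [0,0,-0.12],"delta_rot": [0,0,0],"fingers": 80},{"linear": [0.03,-0.03,-0.13],"delta_rot": [0,0,0],"fingers": 80},{"linear": [0.06,-0.06,-0.13],"delta_rot": [0,0,0],"fingers": 80},{"linear": [0.09,-0.09,-0.13],"delta_rot": [0,0,0],"fingers": 80},{"linear": [0.12,-0.12,-0.13],"delta_rot": [0,0,0],"fingers": 80}]'

```text
time: 27.25
tool_pos: [0.7161, 0.2831, 0.2892]
tool_rot: [0.0, 0.948, 0.319, 0.001]
contact_force: [-0.4, 0.5, 0.2]
gripper_width: 0.688
```

Run:
```python
from h import *
s=state();print(s['tool_pos'],s['contact_force'])
cv2.imwrite("pics/s13.png",eyes.grab_frame("side")[:,:,::-1])
cv2.imwrite("pics/t13.png",eyes.grab_frame("top")[:,:,::-1])
crop("pics/t13.png","pics/t13c.png",245,90,150,100,5)
```

```text
[0.71609553 0.28314362 0.28923297] [-0.42694579  0.46076459  0.20754466]
```

View pics/s13.png

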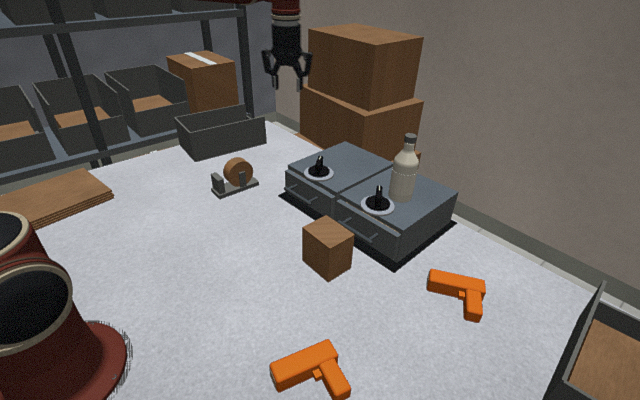

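View pics/t13c.png

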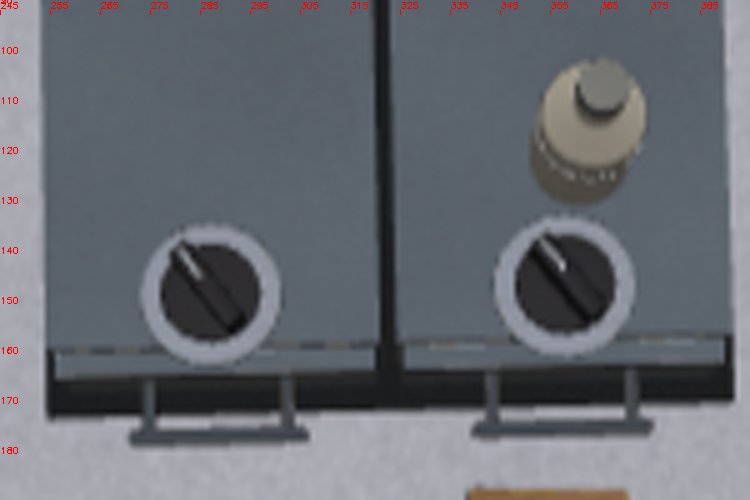

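Run:
```python
from h import *
a=cv2.imread("pics/t13.png")
def c(x0): 
    return cv2.resize(a[130:168,x0:x0+38],None,fx=10,fy=10,interpolation=cv2.INTER_CUBIC)
cv2.imwrite("pics/cmp.png",np.hstack([c(268),c(339)]))
```

```text
(no output)
```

View pics/cmp.png

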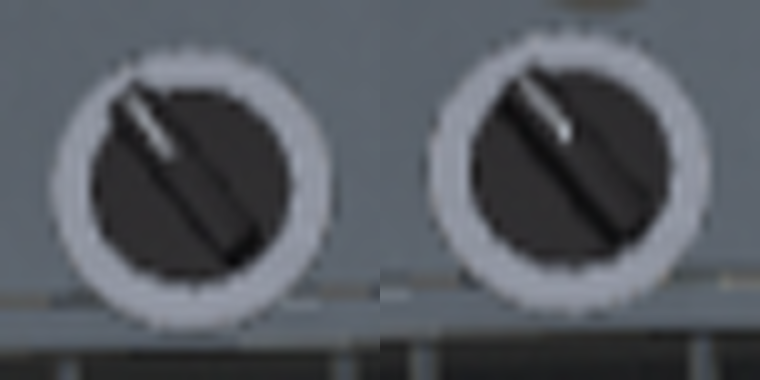

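Run:
```python
from h import *
a=cv2.imread("pics/side0.png").astype(int);b=cv2.imread("pics/side9.png" if 0 else "pics/s13.png").astype(int)
d=np.abs(a-b).max(2)
for n,(x,y,w,h) in dict(carton=(300,213,56,68),bottle=(388,132,32,72),disp=(208,155,54,42),twin=(345,180,60,40)).items(): print(n,(d[y:y+h,x:x+w]>60).mean())
print(state()['time'],state()['contact_force']); job_done=__import__('plant').job_done; print(job_done())
```

```text
carton 0.05383403361344538
bottle 0.0
disp 0.07627865961199294
twin 0.0
27.35 [-0.07748908  0.28393019  0.16711821]
the job is handed in; nothing more can be done
None
```

The scanner is in the drawer, the drawer is shut and its unit is locked. I handed the job in at 27.4 s of the 69 s allowed.

- **Scanner:** I picked up the grey one, not the orange look-alikes, gripping it across the barrel. I lowered it into the open drawer until it touched the floor (about 11 N) and released it. Pictures showed it lying flat and clear of the walls.
- **Drawer:** I pushed it by the handle to its end stop, where it stalled at 13 N. Its front then looked flush like the twin's.
- **Lock:** Only then I turned the knob clockwise until it stopped. The torque climbed to 2.7 Nm while I kept commanding more turn. In an enlarged picture it points the same way as the twin's locked knob, within about 2°.
- **Left alone:** A before-and-after comparison of the side pictures showed no change at the bottle or the twin's front and knob.
- **Less certain:** The carton and dispenser areas differed in 5% and 8% of their pixels. I put this down to the drawer no longer showing behind them, since both stand where they did in the final picture, but I did not re-measure them. I also relied on the pictures and forces for the drawer and knob, as their joint values cannot be read.

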